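# Snap a tray cover shut by running a closing stylus along its seam

### The arm

A 6-joint arm with a two-finger parallel gripper is mounted at the origin on a cart in front of the work surface, level with it; the furniture and walls round the work are solid. World frame = base frame: x ahead of the robot, y to its left, z up, the work surface at z = 0. Lengths are in mm, angles in rad, forces in N, time in s.
With the tool pointing down it reaches from about 300 to 750 mm from the base axis. Payload 8.5 kg.
Tool frame: the origin (TCP) lies at the very end of the fingers, on their centre line; the grasp point (between the pads) lies 19 mm behind it; z points along the fingers, y is the line along which they close (so a half turn about z gives the same grasp; the last joint's range is limited). The gripper opens to 85 mm and grips with 20 to 120 N. Pads are 22 mm wide; open, the fingers measure 114 mm over their backs; the gripper's body (76 mm by 85 mm) begins 54 mm behind the grasp point. The pads swing forward as they close: fully open they stand 13 mm farther back than shut.
Start: joints at [1.111, 0.381, 1.297, -0, 1.464, -0.215], TCP at [133.291, 533.586, 200.722] pointing down, gripper open.
Joint ranges: [-3.11, 3.11], [-0.89, 2.33], [0.22, 2.48], [-1.42, 4.56], [0.17, 2.85], [-2.88, 2.88]. Speed limits (rad/s): [2.39, 2.39, 3.14, 3.14, 3.14, 3.14].

### API

Orientations are given as a unit quaternion [w, x, y, z].
In Python, from bench import bot, get_image, calibration, order gives the robot as it stands.
- The arm moves only by the tool move_arm, never from a script. Its argument "plan" is a list that holds one entry, the list of rows, each a list of 7 numbers: the turn, a rotation vector about the tool's x, y, z in degrees, then the shift along the tool's x, y, z in mm, then the opening, from 0 (shut) to 1 (fully open). In form: [[[rx, ry, rz, tx, ty, tz, claw], ...]]. A call has 1 to 20 rows; each row is the pose to reach, as a shift and turn from the pose commanded when the call began, along the tool's axes at that moment; what a row does not reach only later rows make up. A row lasts 1/10 s, in which the tool goes at most 50 mm and 8.59 degrees, less where a joint would pass 70% of its speed; a pose out of reach is approached as far as the arm can. A call with a gripper value outside its range is refused whole. The fingers move at their own pace and stop on an object; "grip_force" is the grip in N (left out, the last holds). Time passes only in rows, so rows that repeat a pose let the fingers close. It gives the time, the measured TCP pose, the force, the opening and the grip force at its end, in the units of the state.
- bot.get_obs(): the state, without advancing time (a new reading comes with each control period).
- get_image(name): name is "scene" or "top" or "wrist"; returns the picture (420x560x3 uint8, red, green, blue); there is no depth.
- calibration(name): a dict with "camera_matrix" (3x3 intrinsics, pixels), "dist" ([k1, k2, p1, p2, k3] as OpenCV has them; the pictures are not rectified), "origin" and "orientation" of the camera in the world; the wrist camera has in their place "tool_from_camera" (4x4, takes a point from camera to tool coordinates, whose origin is the TCP and whose axes are the flange's). Camera axes: x right, y up, looking along -z (the intrinsics and any distortion apply to the point x, -y, -z); pixel columns grow to the right and rows downward; lengths in mm; the calibration is good to about 2 mm. A picture is of the moment at which its call begins: read the wrist's pose just before it. calibration takes no time and is no camera call.
- order.sign_off(): hands the job in; it is judged then, once.
The state is a dict: "time_s": time; "joint_positions": joint angles; "qd": joint speeds; "joint_torque": joint torques, N m; "tool_pos": TCP position; "orientation": TCP orientation; "contact_force": force on the tool from outside, world axes, zero at the start; "moment": the same for the moment, N m; "opening": finger opening in mm; "grasp_force": force on a finger pad.
Only numpy, scipy, OpenCV 4.12 (cv2) and the standard library are available. Lean on these libraries where they do the work, as an engineer would, in place of code of your own. Each camera call takes 0.05 s, during which the arm holds its last target. There are 200 camera calls.

### The job

Take the blue ball-tipped stylus and use its tip to close the cover of the tray under the tea shelf: starting at the green end, run it along the curved seam to the red end in one slow, gentle pass of 2 to 3 cm a second, without lifting off on the way, so that all nine blue studs are pressed fully home. Reach in at a slant beneath the shelf, touch the stand with nothing but the stylus, then put the stylus back upright in its holder and let go; leave the orange tool, tea boxes, jug and saucers as they are.

Things in the scene. Friction and masses are not known exactly. Their poses are not given: they have to be found in the camera images.
- stylus_center (a point): centre of the closing stylus: loose steel-and-blue hand tool, 130 mm long, about 60 g, upright in its holder, its z axis up. Square blue handle 14 x 14 mm, flats facing its x and y, from 15 mm below this point to its end 65 mm above; grip it about 25 mm above this point. Under the handle a round blue flange, 32 mm wide, 4 mm thick (underside 19 mm below this point), then an 8 mm steel rod
- stylus_tip (a point): centre of the steel ball (6 mm radius) that is the tip of the blue stylus, at the rod's end, 59 mm below the stylus's centre
- stylus_holder: fixed light-wood block 66 x 66 x 50 mm that holds the blue stylus; origin at the centre of its underside. A hole of 22 mm with a small chamfer runs down its middle: the stylus's rod hangs in it and the flange rests on the top face, the stylus's centre then 69 mm above the worktop
- scraper_center (a point): centre of the other tool, shaped and sized like the stylus but orange with a flat scraper tip; it stands in a holder like the stylus's, and the two may stand either way round. Not needed: bystander
- stand: fixed dark-wood two-tier stand, 122 mm deep (x), 230 wide (y), 187 high, origin at the centre of its underside, front facing its own -x (to the robot). Back panel at x = +46 to +56 mm, shelf on top with three tea boxes 122 mm high on it, in between a steel tray with a white cover whose curved seam holds nine blue domed studs, a green dot before the first and a red one after the last
- shelf_edge (a point): middle of the lower front edge of the stand's shelf, 175 mm above the worktop, straight above seam_mid and 12 mm farther to the front than the seam's ends. The shelf covers all behind this edge, 230 mm wide: only a tool and gripper whose upper end leans out to the stand's front, some 28 to 40 degrees from vertical, have room
- seam_start (a point): middle of the seam's channel at the first stud (the stand's left, +y, green end), on the channel floor at its NOMINAL height, 55 mm above the worktop; the true floor here lies up to 8 mm higher or lower. The channel is 17 mm wide, its front lip 5 mm and rear lip 15 mm above its floor. A stud's top is 3.5 mm above the floor while open, 0.5 mm when home
- seam_mid (a point): same, at the fifth (middle) stud; nominal height, true floor up to 6 mm higher or lower. The cover rides on the tray's contents: rigid and unyielding, but its height is not given and it may be canted by up to 2 degrees about the stand's x axis through this point, so the seam must be felt with the tip
- seam_end (a point): same, at the ninth (last) stud, red end; true floor up to 8 mm higher or lower. The studs lie 15.5 mm apart on an arc of 160 mm radius through start, mid and end (0.097 rad apart about its centre, which lies 160 mm behind seam_mid, towards the stand's +x)
- stud_1 (a joint): how far stud 1 of 9 (counted from the green end) is pressed: 0 = standing open, 0.003 m or a little over = fully home. It slides down against about 2.5 N of friction and stays where it is left
- stud_2 (a joint): how far stud 2 of 9 (counted from the green end) is pressed: 0 = standing open, 0.003 m or a little over = fully home. It slides down against about 2.5 N of friction and stays where it is left
- stud_3 (a joint): how far stud 3 of 9 (counted from the green end) is pressed: 0 = standing open, 0.003 m or a little over = fully home. It slides down against about 2.5 N of friction and stays where it is left
- stud_4 (a joint): how far stud 4 of 9 (counted from the green end) is pressed: 0 = standing open, 0.003 m or a little over = fully home. It slides down against about 2.5 N of friction and stays where it is left
- stud_5 (a joint): how far stud 5 of 9 (counted from the green end) is pressed: 0 = standing open, 0.003 m or a little over = fully home. It slides down against about 2.5 N of friction and stays where it is left
- stud_6 (a joint): how far stud 6 of 9 (counted from the green end) is pressed: 0 = standing open, 0.003 m or a little over = fully home. It slides down against about 2.5 N of friction and stays where it is left
- stud_7 (a joint): how far stud 7 of 9 (counted from the green end) is pressed: 0 = standing open, 0.003 m or a little over = fully home. It slides down against about 2.5 N of friction and stays where it is left
- stud_8 (a joint): how far stud 8 of 9 (counted from the green end) is pressed: 0 = standing open, 0.003 m or a little over = fully home. It slides down against about 2.5 N of friction and stays where it is left
- stud_9 (a joint): how far stud 9 of 9 (counted from the green end) is pressed: 0 = standing open, 0.003 m or a little over = fully home. It slides down against about 2.5 N of friction and stays where it is left
- tea_box_1: red card tea box 60 x 58 x 122 mm standing on the stand's shelf, right; origin at its underside. Bystander
- tea_box_2: same, middle; origin at its underside. Bystander
- tea_box_3: same, left; origin at its underside. Bystander
- jug: small steel milk jug with a handle, 58 x 85 x 68 mm, on the worktop; origin at its underside. Bystander
- saucers: stack of white saucers, 104 mm wide, 54 mm high, on the worktop; origin at its underside. Bystander
Mind the look-alikes: they are no part of the job. Leave any yellow look-alike of the stylus_holder alone.

How it is judged:
By the outcome, as a careful person would: the job done as asked, in the order asked, and still so for the second after the job is handed in, with the robot touching nothing.
It also fails if it takes over 72 s, if anything falls off the work surface, if the arm or the gripper's body presses on something with over 40 N, if the wrist force passes 120 N, or if a joint passes its speed limit or range.

## Working session

There is one attempt and no reset: what is moved stays moved. The work goes in short steps, Python scripts to look and compute and a tool call to move; the robot and the scene stay as the last step left them, time stands still between calls to the robot, and variables do not carry over. Pictures are saved under pics/ and viewed, at most 10 in all, crops included, and the job is handed in when it is done.

Besides the shell and the picture viewer there is one more tool, called after "Call:" as name(argument=value, ...) on one line, values as JSON. move_arm: Moves the arm, as the interface text tells. Its arguments: {"type":"object","properties":{"plan":{"type":"array"},"grip_force":{"type":"number"}},"required":["plan"]}

```bash
ls; mkdir -p pics
python3 - <<'E'
from bench import bot,get_image,calibration,order
import cv2,numpy as np
print(bot.get_obs())
a=get_image("scene");b=get_image("top")
for n in("scene","top","wrist"):print(n,calibration(n))
cv2.imwrite("pics/s.png",cv2.resize(a[:,:,::-1],(800,600),interpolation=3))
cv2.imwrite("pics/t.png",cv2.resize(b[:,:,::-1],(800,600),interpolation=3))
E
```

```text
pics
{'time_s': 0.0, 'joint_positions': array([ 1.11065509e+00,  3.81205063e-01,  1.29826311e+00, -3.19983124e-05,
        1.46359785e+00, -2.15314812e-01]), 'qd': array([ 0.00036846,  0.00046381,  0.00054731,  0.00070339,  0.00108509,
       -0.00226536]), 'joint_torque': array([-2.48652519e-03, -4.48455334e+01, -2.31278676e+01, -3.98065149e-04,
        4.75615336e-03,  3.23433244e-05]), 'tool_pos': array([133.17853569, 533.28294862, 200.10615495]), 'orientation': array([-2.29088335e-04,  1.22105970e-01,  9.92516795e-01, -7.00338451e-04]), 'contact_force': array([ 0.19070363, -0.95596561, -0.41901661]), 'moment': array([-0.00780566, -0.02442672,  0.03838204]), 'grasp_force': 0.0, 'opening': 85.17803786975244}
scene {'camera_matrix': array([[429.32070211,   0.        , 282.49339063],
       [  0.        , 429.32070211, 213.47918206],
       [  0.        ,   0.        ,   1.        ]]), 'dist': array([-0.09113323,  0.        ,  0.        ,  0.        ,  0.        ]), 'origin': array([-320.27136824, -314.52141685, 1100.28351525]), 'orientation': array([ 0.77405943,  0.31603789, -0.2029
[... 337 characters left out ...]
, 'orientation': array([-0.6971905 , -0.05251647,  0.06082041,  0.7123681 ])}
wrist {'camera_matrix': array([[291.01451892,   0.        , 277.36267883],
       [  0.        , 291.01451892, 203.95266562],
       [  0.        ,   0.        ,   1.        ]]), 'dist': array([-0.05432735,  0.        ,  0.        ,  0.        ,  0.        ]), 'tool_from_camera': array([[-2.27398209e-03,  9.53887186e-01,  3.00156734e-01,
         7.61308052e+01],
       [ 9.99997038e-01,  1.90851023e-03,  1.51078371e-03,
        -5.49650718e-01],
       [ 8.68265023e-04,  3.00159280e-01, -9.53888700e-01,
        -1.71918324e+02],
       [ 0.00000000e+00,  0.00000000e+00,  0.00000000e+00,
         1.00000000e+00]])}
```

View pics/s.png

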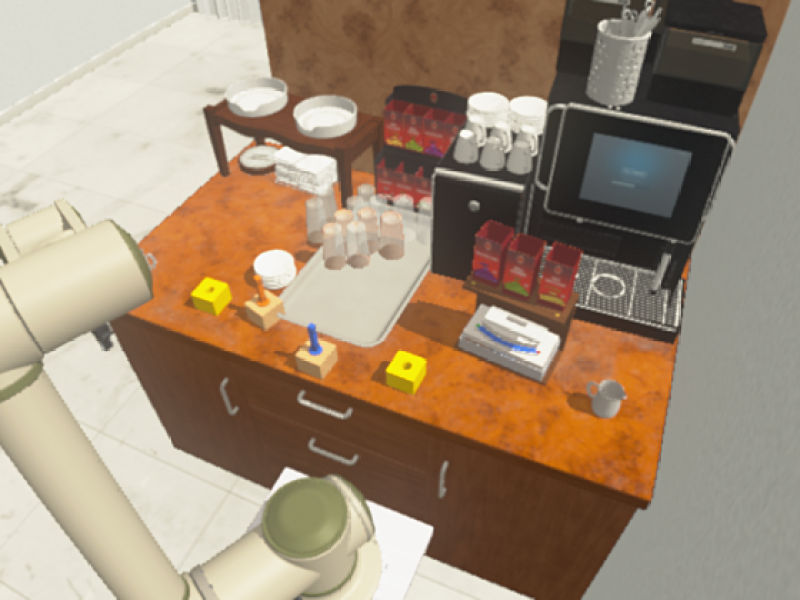

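View pics/t.png

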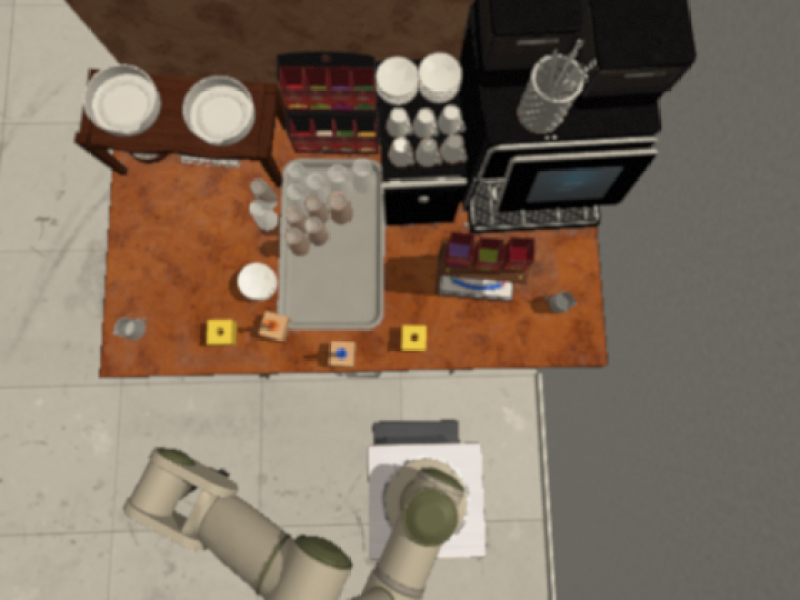

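Scene picture: the blue stylus in its wooden holder is at (314,340). Things that could be mistaken for it are the orange scraper (262,290) and the yellow holders (211,296) and (406,372). The stand is at (515,315), with its seam at about (515,340). I'll use the blue one and check it in a close crop.

```bash
cat > h.py <<'E'
from bench import bot,get_image,calibration,order
import cv2,numpy as np
from scipy.spatial.transform import Rotation as R
D=np.diag([1.,-1,-1])
def rot(q): return R.from_quat(q,scalar_first=True).as_matrix()
def cam(n,obs=None):
    c=calibration(n)
    if n=="wrist":
        T=np.eye(4);T[:3,:3]=rot(obs["orientation"]);T[:3,3]=obs["tool_pos"];T=T@c["tool_from_camera"];Rm,o=T[:3,:3],T[:3,3]
    else: Rm,o=rot(c["orientation"]),c["origin"]
    return c["camera_matrix"],c["dist"],Rm@D,o
def proj(C,P):
    K,d,Rw,o=C
    p=(np.atleast_2d(P)-o)@Rw
    return cv2.projectPoints(p,np.zeros(3),np.zeros(3),K,d)[0][:,0]
def ray(C,uv):
    K,d,Rw,o=C
    p=cv2.undistortPoints(np.array([[uv]],float),K,d)[0,0]
    v=Rw@np.array([p[0],p[1],1]);return o,v/np.linalg.norm(v)
def atz(C,uv,z):
    o,v=ray(C,uv);return o+v*(z-o[2])/v[2]
E
python3 - <<'E'
from h import *
a=get_image("scene")[:,:,::-1];b=get_image("top")[:,:,::-1]
cv2.imwrite("pics/a0.png",a);cv2.imwrite("pics/b0.png",b)
f=lambda im,x,y:cv2.resize(im[y:y+60,x:x+80],(400,300),interpolation=cv2.INTER_CUBIC)
f2=lambda im,x,y:cv2.resize(im[y:y+120,x:x+160],(400,300),interpolation=cv2.INTER_CUBIC)
print(a.shape)
m=np.vstack([np.hstack([f(a,180,210),cv2.resize(a[150:270,300:420+40],(400,300),interpolation=2)]),np.hstack([f(b,200,215),f(b,300,155)])])
cv2.imwrite("pics/m.png",m)
E
```

```text
(420, 560, 3)
```

View pics/m.png

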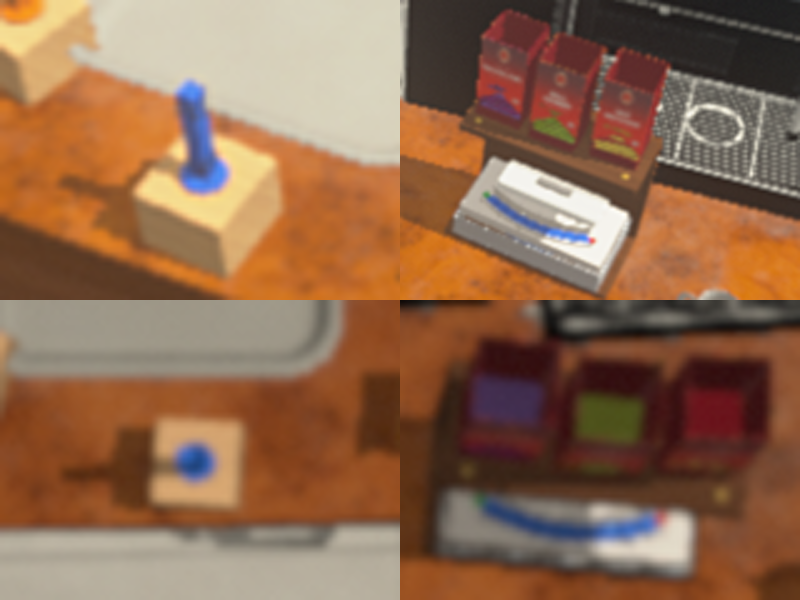

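The montage confirms the blue stylus: square blue handle and flange on a wooden block, flange at scene (221,245) and top (239,247). Green dot is at scene (335,228) and top (316.6,195); red dot at scene (377,246) and top (352,198.6).

Run:
```python
from h import *
S=cam("scene");T=cam("top")
f=lambda n:np.round(n,1)
print("flange",f(atz(S,(221,245),54)),f(atz(T,(239.2,247.4),54)))
for p in[(140,190),(280,160),(228,212)]:print("hold S",f(atz(S,(180+p[0]/5,210+p[1]/5),50)))
for p in[(156,419),(242,419),(240,507),(153,505)]:print("hold T",f(atz(T,(200+p[0]/5,215+(p[1]-300)/5),50)))
print("handle top S",f(atz(S,(180+190/5,210+87/5),134)))
for n,s,t in[("green",(335.2,228.4),(316.6,195)),("red",(376.8,246),(352,198.6))]:
    print(n,f(atz(S,s,58)),f(atz(T,t,58)))
for p in[(435,480),(742,512)]:print("shelf T",f(atz(T,(300+(p[0]-400)/5,155+(p[1]-300)/5),187)))
for p in[(462,122),(655,182)]:print("shelf S",f(atz(S,(300+(p[0]-400)/2.5,150+(p[1])/2.5),187)))
# blue seam mask centroids in both
import cv2
for n,im,C in(("S",cv2.imread("pics/a0.png"),S),("T",cv2.imread("pics/b0.png"),T)):
    h=cv2.cvtColor(im,cv2.COLOR_BGR2HSV)
    m=((h[...,0]>98)&(h[...,0]<122)&(h[...,1]>150)&(h[...,2]>70)).astype('uint8')
    k,l,st,c=cv2.connectedComponentsWithStats(m)
    for i in range(1,k):
        if st[i,4]>12: print(n,st[i],f(c[i]),f(atz(C,c[i],58)))
o=bot.get_obs();print(R.from_quat(o["orientation"],scalar_first=True).as_matrix().round(3))
```

```text
flange [402.6 221.5  54. ] [406.4 224.4  54. ]
hold S [378.1 255.6  50. ]
hold S [435.5 185.2  50. ]
hold S [384.5 195.4  50. ]
hold T [441.7 256.5  50. ]
hold T [440.2 187.8  50. ]
hold T [370.2 190.   50. ]
hold T [373.4 259.   50. ]
handle top S [405.1 223.1 134. ]
green [608.8 -90.4  58. ] [611.5 -91.3  58. ]
red [ 589.  -235.6   58. ] [ 593.7 -234.6   58. ]
shelf T [603.2 -42.6 187. ]
shelf T [ 574.2 -271.1  187. ]
shelf S [597.6 -49.7 187. ]
shelf S [ 590.9 -290.9  187. ]
S [217 243   8   5  16] [221.1 245.5] [398.1 218.2  58. ]
S [359 242  15   4  25] [366.6 243.6] [ 586.  -203.2   58. ]
T [236 245   6   5  18] [238.5 247. ] [407.8 226.7  58. ]
[[-0.97   0.242 -0.   ]
 [ 0.242  0.97  -0.001]
 [ 0.    -0.001 -1.   ]]
```

```bash
cat >> h.py <<'E'
import json,os
# commanded pose kept in cmd.json
def load():
    if os.path.exists("cmd.json"):
        d=json.load(open("cmd.json"));return np.array(d["R"]),np.array(d["p"])
    return rot([-2.29e-4*0,0.122106,0.992517,0]),np.array([133.291,533.586,200.722])
def save(Rm,p): json.dump({"R":np.array(Rm).tolist(),"p":np.array(p).tolist()},open("cmd.json","w"))
def row(Rt,pt,base=None):
    R0,p0=base or load()
    return np.r_[np.degrees(R.from_matrix(R0.T@Rt).as_rotvec()),R0.T@(np.array(pt)-p0)]
def apply(r,base=None):
    R0,p0=base or load()
    return R0@R.from_rotvec(np.radians(r[:3])).as_matrix(),p0+R0@np.array(r[3:6])
def done(r): save(*apply(r)); o=bot.get_obs();p=load();print("cmd",p[1].round(1),"meas",o["tool_pos"].round(1),"ang",np.degrees(R.from_matrix(p[0].T@rot(o["orientation"])).as_rotvec()).round(2),"F",o["contact_force"].round(1),"M",o["moment"].round(2),"t",o["time_s"],"open",o["opening"],o["grasp_force"])
def tool(yaw,tilt=0,roll=0): # yaw deg about z, tilt = upper end leaning to robot side
    return R.from_euler("z",yaw,degrees=True).as_matrix()@R.from_euler("y",-tilt,degrees=True).as_matrix()@np.array([[-1.,0,0],[0,1,0],[0,0,-1]])
E
python3 - <<'E'
from h import *
print(load()[0].round(3),(tool(0,30)[:,2]))
print(row(tool(0),[405,223,200]).round(2))
E
```

```text
[[-0.97   0.242  0.   ]
 [ 0.242  0.97   0.   ]
 [ 0.     0.    -1.   ]] [ 0.5        0.        -0.8660254]
[   0.      0.    -14.03 -338.89 -235.47    0.72]
```

Call:
move_arm(plan=[[[0,0,-14,-339,-235,1,1],[0,0,-14,-339,-235,1,1],[0,0,-14,-339,-235,1,1],[0,0,-14,-339,-235,1,1],[0,0,-14,-339,-235,1,1],[0,0,-14,-339,-235,1,1],[0,0,-14,-339,-235,1,1],[0,0,-14,-339,-235,1,1],[0,0,-14,-339,-235,1,1],[0,0,-14,-339,-235,1,1],[0,0,-14,-339,-235,1,1],[0,0,-14,-339,-235,1,1],[0,0,-14,-339,-235,1,1]]])

```text
time_s: 1.5
tool_pos: [404.5, 224.3, 199.8]
orientation: [-0.0, -0.001, 1.0, 0.0]
contact_force: [0.5, 0.4, -0.3]
opening: 85.7
grasp_force: 0.0
```

Run:
```python
from h import *
done([0,0,-14,-339,-235,1])
a=get_image("wrist")[:,:,::-1]
cv2.imwrite("pics/w0.png",a);cv2.imwrite("pics/w0b.png",cv2.resize(a,(800,600),interpolation=2))
```

```text
cmd [405.2 223.4 199.7] meas [404.5 224.3 199.8] ang [-0.   0.  -0.1] F [ 0.5  0.4 -0.3] M [-0.02  0.01  0.02] t 1.5 open 85.70831687002162 0.0
```

View pics/w0b.png

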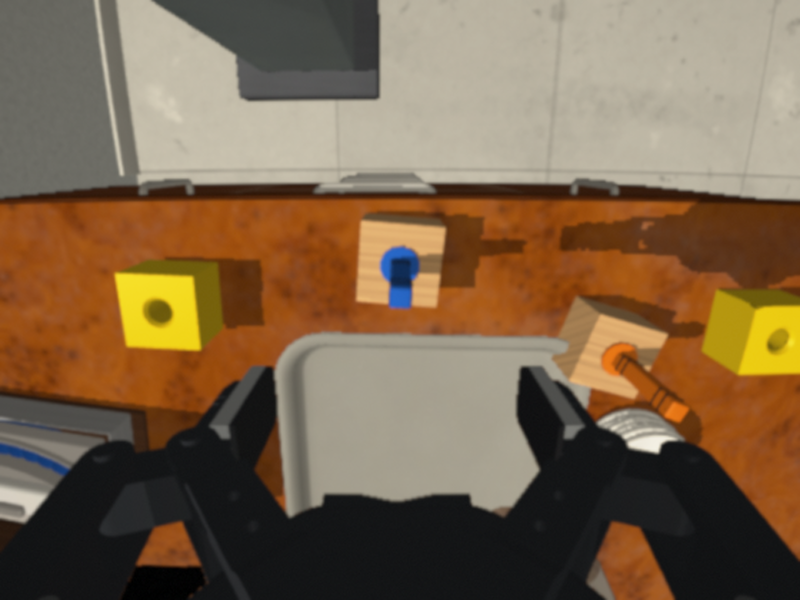

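Wrist picture: blue stylus flange at (400,265) and handle end at (400,298), square to the picture. Holder top corners are (360,214), (446,225), (437,307) and (357,302). The stand's tray is at lower left. I'll locate them and enlarge a crop only if needed.

Run:
```python
from h import *
o=bot.get_obs();C=cam("wrist",o)
Rm,p=load();C2=cam("wrist",{"orientation":R.from_matrix(Rm).as_quat(scalar_first=True),"tool_pos":p})
im=cv2.imread("pics/w0.png");h=cv2.cvtColor(im,cv2.COLOR_BGR2HSV)
m=((h[...,0]>98)&(h[...,0]<128)&(h[...,1]>150)&(h[...,2]>60)).astype('uint8')
k,l,st,c=cv2.connectedComponentsWithStats(m)
for i in range(1,k):
    if st[i,4]>30: print(st[i],c[i])
y,x=np.where(m&(np.indices(m.shape)[0]<225)&(abs(np.indices(m.shape)[1]-280)<25))
for yy in range(y.min(),y.max()+1): print(yy,x[y==yy].min(),x[y==yy].max(),end="; ")
print()
for c in(C,C2):
    print(atz(c,(280,185.5),54),atz(c,(280,209),134))
    for q in[(360,214),(446,225),(437,307),(357,302)]:print(atz(c,(q[0]*.7,q[1]*.7),50).round(1))
```

```text
[267 174  25  41 712] [279.5505618  192.00842697]
[  0 311  48  21 238] [ 22.73529412 320.41176471]
174 275 283; 175 274 286; 176 272 287; 177 271 288; 178 270 289; 179 269 290; 180 269 290; 181 268 291; 182 268 291; 183 268 291; 184 267 291; 185 267 291; 186 267 291; 187 267 291; 188 268 291; 189 268 291; 190 268 291; 191 269 290; 192 269 290; 193 270 289; 194 271 288; 195 272 287; 196 274 286; 197 274 286; 198 275 286; 199 274 286; 200 274 286; 201 274 286; 202 274 286; 203 274 286; 204 274 286; 205 273 286; 206 273 286; 207 273 286; 208 273 286; 209 273 286; 210 273 286; 211 273 286; 212 273 286; 213 274 286; 214 277 285; 
[406.5119349  226.04985182  54.        ] [407.62131912 225.4227029  134.        ]
[367.2 195.3  50. ]
[375.7 261.6  50. ]
[443.  256.5  50. ]
[438.6 190.9  50. ]
[407.1178042  225.25029951  54.        ] [408.21992133 224.62981158 134.        ]
[367.7 194.6  50. ]
[376.3 260.9  50. ]
[443.6 255.7  50. ]
[439.1 190.1  50. ]
```

Run:
```python
from h import *
print(row(tool(-3),[406.5,225.5,200]).round(2),row(tool(-3),[406.5,225.5,75]).round(2))
```

```text
[ 0.    0.    2.97 -1.28  2.08 -0.28] [  0.     0.     2.97  -1.28   2.08 124.72]
```

Call:
move_arm(plan=[[[0,0,3,-1.3,2.1,0,1],[0,0,3,-1.3,2.1,40,1],[0,0,3,-1.3,2.1,80,1],[0,0,3,-1.3,2.1,110,1],[0,0,3,-1.3,2.1,124.7,1],[0,0,3,-1.3,2.1,124.7,1],[0,0,3,-1.3,2.1,124.7,0],[0,0,3,-1.3,2.1,124.7,0],[0,0,3,-1.3,2.1,124.7,0],[0,0,3,-1.3,2.1,124.7,0],[0,0,3,-1.3,2.1,124.7,0],[0,0,3,-1.3,2.1,124.7,0],[0,0,3,-1.3,2.1,124.7,0],[0,0,3,-1.3,2.1,124.7,0],[0,0,3,-1.3,2.1,124.7,0],[0,0,3,-1.3,2.1,124.7,0],[0,0,3,-1.3,2.1,124.7,0]]], grip_force=80)

```text
time_s: 3.25
tool_pos: [406.8, 225.6, 75.5]
orientation: [0.0, 0.026, 1.0, 0.0]
contact_force: [-1.4, -0.8, 5.2]
opening: 12.3
grasp_force: 78.0
```

Run:
```python
from h import *
done([0,0,3,-1.3,2.1,124.7])
```

```text
cmd [406.5 225.5  75. ] meas [406.8 225.6  75.5] ang [-0.01 -0.05 -0.  ] F [-1.4 -0.8  5.2] M [-0.14  0.22 -0.05] t 3.25 open 12.279960366394445 78.02082896232605
```

Run:
```python
from h import *
Rt=tool(-7,36);W=np.array([585.4,-161,61]);p=W-155*Rt[:,2]
print(p,row(Rt,p).round(1))
```

```text
[ 494.97238153 -149.89688457  186.39763413] [   1.2  -36.     3.8 -108.2 -370.2 -111.4]
```

Call:
move_arm(plan=[[[0,0,0,0,0,-20,0],[0,0,0,0,0,-50,0],[0,0,0,0,0,-90,0],[0,0,0,0,0,-125,0],[0,0,0,0,0,-125,0],[0,0,0,0,0,-125,0]]])

```text
time_s: 3.85
tool_pos: [406.4, 225.5, 199.8]
orientation: [0.0, 0.026, 1.0, 0.0]
contact_force: [0.6, 0.4, -0.8]
opening: 12.5
grasp_force: 78.1
```

Call:
move_arm(plan=[[[0.2,-5,0.5,-15,-45,0,0],[0.4,-10,1,-30,-90,0,0],[0.6,-16,1.6,-44,-135,0,0],[0.8,-22,2.2,-58,-180,2,0],[1,-28,2.8,-72,-225,4,0],[1.1,-32,3.4,-84,-270,7,0],[1.2,-36,3.8,-96,-315,10,0],[1.2,-36,3.8,-105,-350,13,0],[1.2,-36,3.8,-108,-370,14,0],[1.2,-36,3.8,-108,-370,14,0],[1.2,-36,3.8,-108,-370,14,0],[1.2,-36,3.8,-108,-370,14,0]]])

```text
time_s: 5.05
tool_pos: [494.4, -148.3, 185.3]
orientation: [0.308, 0.057, 0.95, -0.018]
contact_force: [-0.4, -0.9, -0.0]
opening: 12.4
grasp_force: 78.3
```

Run:
```python
from h import *
save(*apply([0,0,0,0,0,-125]))
done([1.2,-36,3.8,-108,-370,14])
a=get_image("wrist")[:,:,::-1]
cv2.imwrite("pics/w1.png",a);cv2.imwrite("pics/w1b.png",cv2.resize(a[60:360,80:480],(800,600),interpolation=2))
```

```text
cmd [ 494.8 -149.7  186. ] meas [ 494.4 -148.3  185.3] ang [-0.08  0.09 -0.02] F [-0.4 -0.9 -0. ] M [ 0.01  0.32 -0.01] t 5.05 open 12.352503365120647 78.3369505405426
```

View pics/w1b.png

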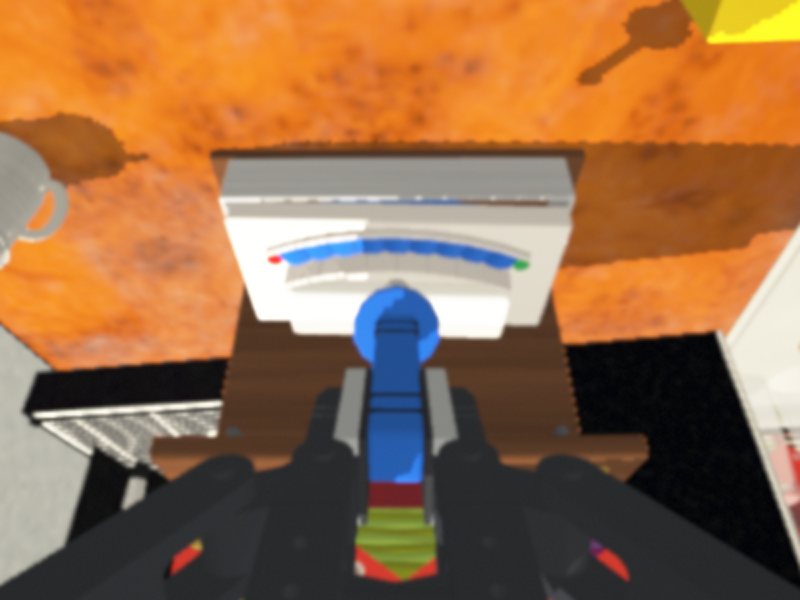

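Wrist crop: seam with green dot at (520,264) and red dot at (275,259). Shelf's lower front corners at about (152,437) and (648,437). Base front corners at (213,152) and (583,152). The stylus is gripped straight.

Run:
```python
from h import *
o=bot.get_obs();Rm,p=load();print(o["tool_pos"],p)
C=cam("wrist",{"orientation":R.from_matrix(Rm).as_quat(scalar_first=True),"tool_pos":p})
T=cam("top");S=cam("scene")
q=lambda u,v:(80+u/2,60+v/2)
f=lambda a:np.round(a,1)
for n,u,z in[("shelfL",(152,437),175),("shelfR",(648,437),175),("baseL",(213,152),0),("baseR",(583,152),0)]:
    print(n,f(atz(C,q(*u),z)))
def tri(*rs):
    A=sum(np.eye(3)-np.outer(v,v) for o,v in rs);b=sum((np.eye(3)-np.outer(v,v))@o for o,v in rs);return np.linalg.solve(A,b)
for n,w,t,s in[("green",(520,264),(316.6,195),(335.2,228.4)),("red",(275,259),(352,198.6),(376.8,246))]:
    print(n,"z55",f(atz(C,q(*w),55)),"tri W-T",f(tri(ray(C,q(*w)),ray(T,t))),"WS",f(tri(ray(C,q(*w)),ray(S,s))))
im=cv2.imread("pics/w1.png")
print(C[3])
cv2.imwrite("pics/w1c.png",cv2.resize(im[165:215,200:360],(800,250),interpolation=2))
```

```text
[ 494.5360967  -148.22738013  185.55078073] [ 494.83149791 -149.66272237  186.022     ]
shelfL [ 576.2 -276.3  175. ]
shelfR [605.  -43.9 175. ]
baseL [ 553.5 -271.3    0. ]
baseR [581.6 -44.3   0. ]
green z55 [618.6 -88.4  55. ] tri W-T [610.7 -90.3  61.5] WS [596.5 -92.5  72.1]
red z55 [ 595.4 -236.8   55. ] tri W-T [ 593.8 -235.5   56.4] WS [ 589.8 -235.2   58.5]
[ 332.56675336 -130.56858952  279.74935082]
```

View pics/w1c.png

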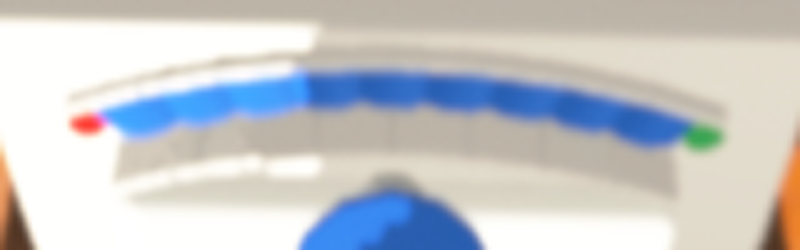

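Close crop: the blue channel runs from (103,115) at the red end to (688,133) at the green end, with the fifth stud at about (395,90). Front-lip edge is at row 72 and rear-lip top at row 155 near the middle.

Run:
```python
from h import *
o=bot.get_obs();Rm,p=load();print(o["tool_pos"],p)
X=np.array([.9924,-.1229]);Y=np.array([.1229,.9924]);O=np.array([590.6,-160.1])
q=lambda u,v:(200+u/5,165+v/5)
for nm,pp in(("cmd",p),("meas",o["tool_pos"])):
  C=cam("wrist",{"orientation":R.from_matrix(Rm).as_quat(scalar_first=True),"tool_pos":pp})
  c=[atz(C,(80+u/2,60+437/2),175)[:2] for u in(152,648)];print(nm,"shelf",sum(c)/2)
  for h in(51,55,59):
    for n,u,dz,off in[("frontlip mid",(395,72),5,8.5),("rearlip mid",(395,155),15,-8.5),("redend stud edge",(103,113),2,0),("greenend",(688,132),2,0)]:
      a=atz(C,q(*u),h+dz)[:2];d=a-O;print(h,n,"standX %.1f Y %.1f"%(d@X+off,d@Y),end=" | ")
    print()
T=cam("top");im=cv2.imread("pics/b0.png")
b=im[190:208,305:365].astype(int);sc=b[...,0]-b[...,2]
for x in range(0,60,4):
    col=sc[:,x];w=np.clip(col-25,0,None)
    if w.sum()>0:
        r=(w*np.arange(18)).sum()/w.sum()+190;a=atz(T,(x+305,r),57)[:2]-O;print(x+305,round(r,1),"X %.1f Y %.1f"%(a@X,a@Y),w.sum())
```

```text
[ 494.5360967  -148.22738013  185.55078073] [ 494.83149791 -149.66272237  186.022     ]
cmd shelf [ 590.61540686 -160.0886023 ]
51 frontlip mid standX 3.0 Y -0.7 | 51 rearlip mid standX 4.5 Y -0.6 | 51 redend stud edge standX 12.9 Y -71.8 | 51 greenend standX 20.3 Y 72.1 | 
55 frontlip mid standX -1.5 Y -0.7 | 55 rearlip mid standX -0.6 Y -0.6 | 55 redend stud edge standX 8.1 Y -70.6 | 55 greenend standX 15.3 Y 70.8 | 
59 frontlip mid standX -6.1 Y -0.7 | 59 rearlip mid standX -5.7 Y -0.7 | 59 redend stud edge standX 3.3 Y -69.3 | 59 greenend standX 10.4 Y 69.5 | 
meas shelf [ 589.15916316 -158.52046307]
51 frontlip mid standX 2.0 Y 0.7 | 51 rearlip mid standX 3.4 Y 0.8 | 51 redend stud edge standX 11.9 Y -70.2 | 51 greenend standX 19.2 Y 73.4 | 
55 frontlip mid standX -2.5 Y 0.7 | 55 rearlip mid standX -1.7 Y 0.7 | 55 redend stud edge standX 7.1 Y -69.0 | 55 greenend standX 14.3 Y 72.0 | 
59 frontlip mid standX -7.1 Y 0.7 | 59 rearlip mid standX -6.8 Y 0.7 | 59 redend stud edge standX 2.3 Y -67.8 | 59 greenend standX 9.4 Y 70.7 | 
317 196.0 X 8.7 Y 68.8 56
321 197.7 X 3.3 Y 52.0 88
325 199.2 X -1.1 Y 35.3 85
329 200.3 X -4.1 Y 18.8 79
333 200.9 X -4.8 Y 2.4 92
337 201.1 X -3.9 Y -13.8 72
341 200.8 X -1.3 Y -29.9 202
345 200.5 X 1.9 Y -46.0 235
349 199.4 X 7.9 Y -61.8 224
```

```bash
cat >> h.py <<'E'
XS=np.array([.9925,-.1219,0]);YS=np.array([.1219,.9925,0]);O=np.array([590.6,-160.1,0])
def ball(phi,x0=-1.5,zf=None,up=0):
    y=160*np.sin(phi);z=(55.5+y*.035 if zf is None else zf)+6+up
    return O+XS*(x0+160*(1-np.cos(phi)))+YS*y+np.array([0,0,z])
RW=tool(-7,36)
def tcp(b): return b-65*RW[:,2]
E
python3 - <<'E'
from h import *
print(tcp(ball(.393,up=10)),row(RW,tcp(ball(.393,up=10))).round(2))
E
```

```text
[570.76549404 -95.93363059 126.23068863] [ 6.000e-02  1.000e-02  2.000e-02 -2.054e+01  6.248e+01  8.889e+01]
```

Call:
move_arm(plan=[[[0,0,0,-8,25,0,0],[0,0,0,-14,45,15,0],[0,0,0,-20.5,62.5,40,0],[0,0,0,-20.5,62.5,65,0],[0,0,0,-20.5,62.5,80,0],[0,0,0,-20.5,62.5,88.9,0],[0,0,0,-20.5,62.5,88.9,0],[0,0,0,-20.5,62.5,88.9,0],[0,0,0,-20.5,62.5,88.9,0]]])

```text
time_s: 6.0
tool_pos: [569.8, -94.9, 126.0]
orientation: [0.308, 0.057, 0.95, -0.018]
contact_force: [-3.5, 3.6, -2.8]
opening: 12.6
grasp_force: 78.4
```

Run:
```python
from h import *
done([0,0,0,-20.5,62.5,88.9])
a=get_image("wrist")[:,:,::-1];s=get_image("scene")[:,:,::-1]
cv2.imwrite("pics/w2.png",a)
m=np.vstack([cv2.resize(a[110:210,160:400],(800,333),interpolation=2),cv2.resize(s[205:253,310:430],(800,267)[0:1]+(267,),interpolation=2)])
cv2.imwrite("pics/m2.png",m)
```

```text
cmd [570.7 -95.9 126.2] meas [569.8 -94.9 126. ] ang [-0.09  0.1  -0.02] F [-3.5  3.6 -2.8] M [0.88 1.43 0.54] t 6.0 open 12.630976662503468 78.42623233795166
```

View pics/m2.png

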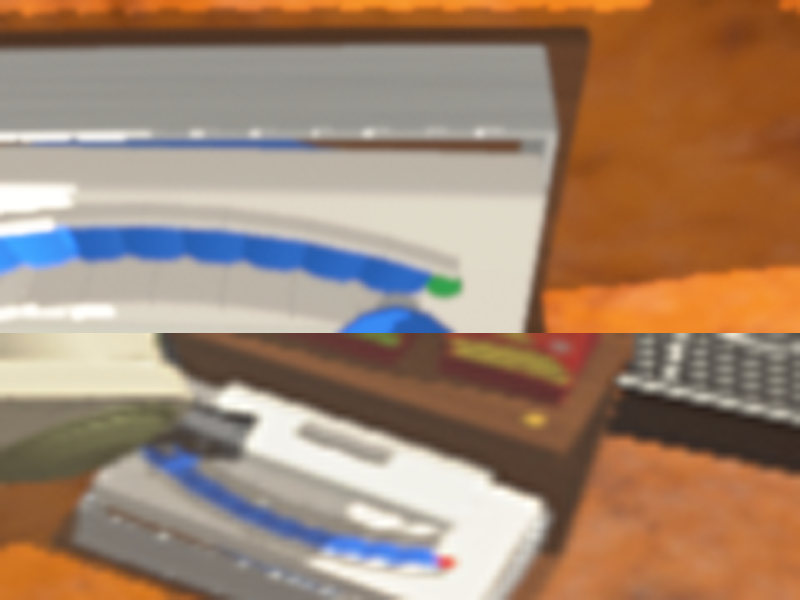

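The steel ball shows at (398,298) just behind stud 1. The force readings are odd, so I'll hold still and read them again.

Call:
move_arm(plan=[[[0,0,0,0,0,0,0],[0,0,0,0,0,0,0]]])

```text
time_s: 6.3
tool_pos: [569.9, -95.1, 126.1]
orientation: [0.308, 0.057, 0.95, -0.018]
contact_force: [-4.2, 5.1, -0.9]
opening: 12.3
grasp_force: 78.5
```

Run:
```python
from h import *
done([0]*6)
```

```text
cmd [570.7 -95.9 126.2] meas [569.9 -95.1 126.1] ang [-0.08  0.09 -0.  ] F [-4.2  5.1 -0.9] M [1.   1.38 0.67] t 6.3 open 12.344315224014997 78.52945804595947
```

Call:
move_arm(plan=[[[0,0,0,1.2,0,-0.9,0],[0,0,0,2.4,0,-1.8,0],[0,0,0,2.4,0,-1.8,0],[0,0,0,2.4,0,-1.8,0]]])

```text
time_s: 6.7
tool_pos: [568.0, -95.9, 126.9]
orientation: [0.309, 0.058, 0.949, -0.019]
contact_force: [-4.4, 2.1, 1.7]
opening: 12.4
grasp_force: 78.9
```

Run:
```python
from h import *
done([0,0,0,2.4,0,-1.8])
```

```text
cmd [567.8 -95.6 126.2] meas [568.  -95.9 126.9] ang [ 0.05 -0.08 -0.  ] F [-4.4  2.1  1.7] M [0.37 0.82 0.18] t 6.7 open 12.39810690804827 78.85826110839844
```

Call:
move_arm(plan=[[[0,0,0,1.2,0,-0.9,0],[0,0,0,2.4,0,-1.8,0],[0,0,0,2.4,0,-1.8,0],[0,0,0,2.4,0,-1.8,0]]])

```text
time_s: 7.1
tool_pos: [565.1, -95.5, 126.5]
orientation: [0.309, 0.058, 0.949, -0.019]
contact_force: [-0.3, 0.4, -0.7]
opening: 12.4
grasp_force: 78.4
```

Run:
```python
from h import *
done([0,0,0,2.4,0,-1.8])
```

```text
cmd [564.8 -95.2 126.3] meas [565.1 -95.5 126.5] ang [ 0.03 -0.05 -0.  ] F [-0.3  0.4 -0.7] M [ 0.06  0.31 -0.  ] t 7.1 open 12.354137717228829 78.37825655937195
```

Call:
move_arm(plan=[[[0,0,0,0.6,0,0.8,0],[0,0,0,1.2,0,1.6,0],[0,0,0,1.8,0,2.4,0],[0,0,0,1.8,0,2.4,0]]])

```text
time_s: 7.5
tool_pos: [564.7, -95.1, 123.1]
orientation: [0.308, 0.058, 0.949, -0.018]
contact_force: [0.1, 0.2, 0.0]
opening: 12.7
grasp_force: 78.4
```

Run:
```python
from h import *
done([0,0,0,1.8,0,2.4])
```

```text
cmd [564.7 -95.2 123.3] meas [564.7 -95.1 123.1] ang [-0.    0.02  0.  ] F [0.1 0.2 0. ] M [0.06 0.34 0.04] t 7.5 open 12.664474460605057 78.37534546852112
```

Call:
move_arm(plan=[[[0,0,0,0.6,0,0.8,0],[0,0,0,1.2,0,1.6,0],[0,0,0,1.2,0,1.6,0]]])

```text
time_s: 7.8
tool_pos: [564.8, -95.2, 121.4]
orientation: [0.309, 0.058, 0.949, -0.018]
contact_force: [-0.0, -0.2, 1.4]
opening: 13.0
grasp_force: 78.5
```

Call:
move_arm(plan=[[[0,0,0,0.6,0,0.8,0],[0,0,0,1.2,0,1.6,0],[0,0,0,1.2,0,1.6,0]]])

```text
time_s: 8.1
tool_pos: [564.8, -95.2, 119.3]
orientation: [0.309, 0.058, 0.949, -0.019]
contact_force: [-0.4, 0.1, 2.0]
opening: 12.2
grasp_force: 78.6
```

Call:
move_arm(plan=[[[0,0,0,0.6,0,0.8,0],[0,0,0,0.6,0,0.8,0]]])

```text
time_s: 8.3
tool_pos: [564.8, -95.2, 118.4]
orientation: [0.309, 0.058, 0.949, -0.019]
contact_force: [-0.4, 0.0, 2.3]
opening: 12.6
grasp_force: 78.9
```

Call:
move_arm(plan=[[[0,0,0,0.6,0,0.8,0],[0,0,0,0.6,0,0.8,0]]])

```text
time_s: 8.5
tool_pos: [565.0, -95.4, 117.7]
orientation: [0.309, 0.058, 0.949, -0.019]
contact_force: [-0.0, 0.3, 4.1]
opening: 12.7
grasp_force: 79.1
```

Run:
```python
from h import *
for _ in range(1): save(*apply([0,0,0,3.6,0,4.8]))
done([0]*6)
st=.0156
for k in range(11):
    p0=.393-5*k*st
    print("chunk",k,"phi %.3f"%p0,end=": ")
    for j in range(1,6):
        d=ball(p0-j*st,zf=0)-ball(p0,zf=0); d[2]=.035*(d@YS)
        print((RW.T@d).round(2).tolist(),end=" ")
    print()
```

```text
cmd [564.7 -95.2 117.3] meas [565.  -95.4 117.7] ang [ 0.03 -0.07 -0.  ] F [-0.   0.3  4.1] M [ 0.05 -0.3   0.13] t 8.5 open 12.712434339781176 79.08928155899048
chunk 0 phi 0.393: [0.81, -2.31, -0.49] [1.58, -4.64, -0.95] [2.33, -6.98, -1.39] [3.05, -9.34, -1.81] [3.74, -11.7, -2.21] 
chunk 1 phi 0.315: [0.66, -2.38, -0.38] [1.29, -4.77, -0.73] [1.89, -7.17, -1.06] [2.46, -9.58, -1.37] [3.0, -12.0, -1.66] 
chunk 2 phi 0.237: [0.51, -2.43, -0.26] [0.99, -4.87, -0.51] [1.43, -7.32, -0.73] [1.85, -9.77, -0.92] [2.24, -12.23, -1.1] 
chunk 3 phi 0.159: [0.35, -2.47, -0.15] [0.68, -4.94, -0.28] [0.97, -7.42, -0.39] [1.23, -9.9, -0.47] [1.46, -12.39, -0.53] 
chunk 4 phi 0.081: [0.2, -2.49, -0.04] [0.37, -4.98, -0.05] [0.5, -7.47, -0.04] [0.61, -9.97, -0.01] [0.68, -12.47, 0.04] 
chunk 5 phi 0.003: [0.04, -2.5, 0.08] [0.05, -4.99, 0.18] [0.03, -7.49, 0.3] [-0.02, -9.98, 0.45] [-0.11, -12.47, 0.62] 
chunk 6 phi -0.075: [-0.12, -2.49, 0.19] [-0.26, -4.97, 0.41] [-0.44, -7.45, 0.64] [-0.65, -9.93, 0.9] [-0.89, -12.4, 1.18] 
chunk 7 phi -0.153: [-0.27, -2.46, 0.3] [-0.58, -4.92, 0.63] [-0.91, -7.37, 0.98] [-1.28, -9.81, 1.35] [-1.67, -12.25, 1.75] 
chunk 8 phi -0.231: [-0.43, -2.43, 0.42] [-0.89, -4.84, 0.85] [-1.38, -7.25, 1.31] [-1.89, -9.64, 1.79] [-2.44, -12.02, 2.3] 
chunk 9 phi -0.309: [-0.58, -2.37, 0.52] [-1.19, -4.73, 1.07] [-1.83, -7.08, 1.64] [-2.5, -9.41, 2.22] [-3.2, -11.73, 2.83] 
chunk 10 phi -0.387: [-0.73, -2.3, 0.63] [-1.49, -4.59, 1.28] [-2.28, -6.87, 1.95] [-3.09, -9.12, 2.64] [-3.94, -11.36, 3.35]
```

Call:
move_arm(plan=[[[0,0,0,0.7,0,1.0,0],[0,0,0,0.7,0,1.0,0],[0,0,0,1.5,-2.3,0.5,0],[0,0,0,2.3,-4.6,0.05,0],[0,0,0,3.0,-7.0,-0.4,0],[0,0,0,3.75,-9.3,-0.8,0]]])

```text
time_s: 9.1
tool_pos: [560.8, -103.7, 116.5]
orientation: [0.31, 0.058, 0.949, -0.018]
contact_force: [2.0, 4.4, 5.5]
opening: 12.6
grasp_force: 79.1
```

Call:
move_arm(plan=[[[0,0,0,0.8,-2.35,-0.3,0],[0,0,0,1.5,-4.75,-0.6,0],[0,0,0,2.15,-7.15,-0.9,0],[0,0,0,2.75,-9.55,-1.2,0],[0,0,0,3.35,-11.95,-1.5,0]]])

```text
time_s: 9.6
tool_pos: [555.9, -115.0, 116.0]
orientation: [0.31, 0.058, 0.949, -0.018]
contact_force: [3.0, 5.9, 7.6]
opening: 12.3
grasp_force: 79.3
```

Call:
move_arm(plan=[[[0,0,0,0.55,-2.4,-0.3,0],[0,0,0,1.05,-4.85,-0.55,0],[0,0,0,1.55,-7.3,-0.8,0],[0,0,0,2.0,-9.75,-1.0,0],[0,0,0,2.4,-12.2,-1.2,0]]])

```text
time_s: 10.1
tool_pos: [551.9, -127.1, 115.7]
orientation: [0.31, 0.058, 0.949, -0.018]
contact_force: [1.0, 4.2, 8.9]
opening: 12.5
grasp_force: 79.5
```

Call:
move_arm(plan=[[[0,0,0,0.35,-2.45,-0.2,0],[0,0,0,0.7,-4.95,-0.4,0],[0,0,0,1.0,-7.4,-0.55,0],[0,0,0,1.3,-9.9,-0.65,0],[0,0,0,1.55,-12.35,-0.75,0]]])

```text
time_s: 10.6
tool_pos: [548.5, -138.7, 115.2]
orientation: [0.31, 0.058, 0.949, -0.018]
contact_force: [0.3, 5.6, 8.9]
opening: 12.5
grasp_force: 79.7
```

Call:
move_arm(plan=[[[0,0,0,0.2,-2.5,-0.1,0],[0,0,0,0.4,-5.0,-0.15,0],[0,0,0,0.55,-7.5,-0.15,0],[0,0,0,0.7,-10.0,-0.15,0],[0,0,0,0.8,-12.5,-0.15,0]]])

```text
time_s: 11.1
tool_pos: [546.2, -150.8, 114.8]
orientation: [0.309, 0.057, 0.949, -0.018]
contact_force: [0.6, 4.6, 9.8]
opening: 12.4
grasp_force: 79.8
```

Call:
move_arm(plan=[[[0,0,0,0.05,-2.5,0.0,0],[0,0,0,0.05,-5.0,0.05,0],[0,0,0,0.0,-7.5,0.1,0],[0,0,0,-0.05,-10.0,0.2,0],[0,0,0,-0.1,-12.5,0.3,0]]])

```text
time_s: 11.6
tool_pos: [544.8, -163.0, 114.4]
orientation: [0.309, 0.057, 0.949, -0.017]
contact_force: [0.3, 6.7, 8.2]
opening: 12.2
grasp_force: 79.9
```

Call:
move_arm(plan=[[[0,0,0,-0.1,-2.5,0.15,0],[0,0,0,-0.2,-5.0,0.35,0],[0,0,0,-0.35,-7.45,0.55,0],[0,0,0,-0.55,-9.95,0.8,0],[0,0,0,-0.75,-12.4,1.05,0]]])

```text
time_s: 12.1
tool_pos: [544.5, -175.5, 114.0]
orientation: [0.309, 0.057, 0.949, -0.017]
contact_force: [1.1, 7.5, 8.8]
opening: 12.3
grasp_force: 79.8
```

Call:
move_arm(plan=[[[0,0,0,-0.3,-2.45,0.3,0],[0,0,0,-0.7,-4.95,0.65,0],[0,0,0,-1.05,-7.4,1.05,0],[0,0,0,-1.5,-9.85,1.45,0],[0,0,0,-1.95,-12.3,1.85,0]]])

```text
time_s: 12.6
tool_pos: [545.7, -188.3, 113.8]
orientation: [0.309, 0.057, 0.949, -0.018]
contact_force: [-0.7, 6.2, 11.0]
opening: 12.6
grasp_force: 80.0
```

Call:
move_arm(plan=[[[0,0,0,-0.5,-2.45,0.3,0],[0,0,0,-0.95,-4.85,0.7,0],[0,0,0,-1.45,-7.3,1.05,0],[0,0,0,-2.0,-9.7,1.45,0],[0,0,0,-2.5,-12.1,1.9,0]]])

```text
time_s: 13.1
tool_pos: [547.2, -200.4, 113.5]
orientation: [0.309, 0.057, 0.949, -0.017]
contact_force: [-1.8, 4.6, 9.4]
opening: 12.7
grasp_force: 79.9
```

Call:
move_arm(plan=[[[0,0,0,-0.55,-2.4,0.5,0],[0,0,0,-1.15,-4.75,1.0,0],[0,0,0,-1.8,-7.1,1.5,0],[0,0,0,-2.45,-9.45,2.05,0],[0,0,0,-3.1,-11.8,2.6,0]]])

```text
time_s: 13.6
tool_pos: [549.7, -212.4, 113.1]
orientation: [0.309, 0.057, 0.949, -0.017]
contact_force: [-1.9, 6.5, 10.4]
opening: 12.2
grasp_force: 80.1
```

Call:
move_arm(plan=[[[0,0,0,-0.75,-2.3,0.55,0],[0,0,0,-1.45,-4.6,1.15,0],[0,0,0,-2.0,-6.2,1.6,0]]])

```text
time_s: 13.9
tool_pos: [551.6, -219.7, 113.0]
orientation: [0.309, 0.058, 0.949, -0.018]
contact_force: [-1.3, 3.8, 6.9]
opening: 12.4
grasp_force: 79.5
```

Call:
move_arm(plan=[[[0,0,0,0,0,0,0],[0,0,0,-2,0,-2.5,0],[0,0,0,-5,0,-7,0],[0,0,0,-8,0,-12,0],[0,0,0,-8,5,-30,0],[0,0,0,-8,20,-60,0],[0,0,0,-8,40,-90,0],[0,0,0,-8,60,-100,0],[0,0,0,-8,60,-100,0],[0,0,0,-8,60,-100,0],[0,0,0,-8,60,-100,0]]])

```text
time_s: 15.0
tool_pos: [506.6, -154.9, 197.5]
orientation: [0.308, 0.058, 0.949, -0.018]
contact_force: [0.7, 0.3, -0.8]
opening: 12.3
grasp_force: 78.4
```

Run:
```python
from h import *
# cumulative tool-axis shifts of the pass (orientation constant)
sh=[(3.75,-9.3,-.8),(3.35,-11.95,-1.5),(2.4,-12.2,-1.2),(1.55,-12.35,-.75),(.8,-12.5,-.15),(-.1,-12.5,.3),(-.75,-12.4,1.05),(-1.95,-12.3,1.85),(-2.5,-12.1,1.9),(-3.1,-11.8,2.6),(-2,-6.2,1.6),(-8,60,-100)]
done([0,0,0]+np.sum(sh,0).tolist())
a=get_image("wrist")[:,:,::-1]
cv2.imwrite("pics/w3.png",a);cv2.imwrite("pics/w3c.png",np.vstack([cv2.resize(a[155:215,200:360],(800,300),interpolation=2),cv2.resize(cv2.imread("pics/w1.png")[155:215,200:360],(800,300),interpolation=2)]))
```

```text
cmd [ 506.5 -154.2  198. ] meas [ 506.6 -154.9  197.5] ang [0.   0.05 0.03] F [ 0.7  0.3 -0.8] M [ 0.06  0.28 -0.  ] t 15.0 open 12.326463271673617 78.38104248046875
```

View pics/w3c.png

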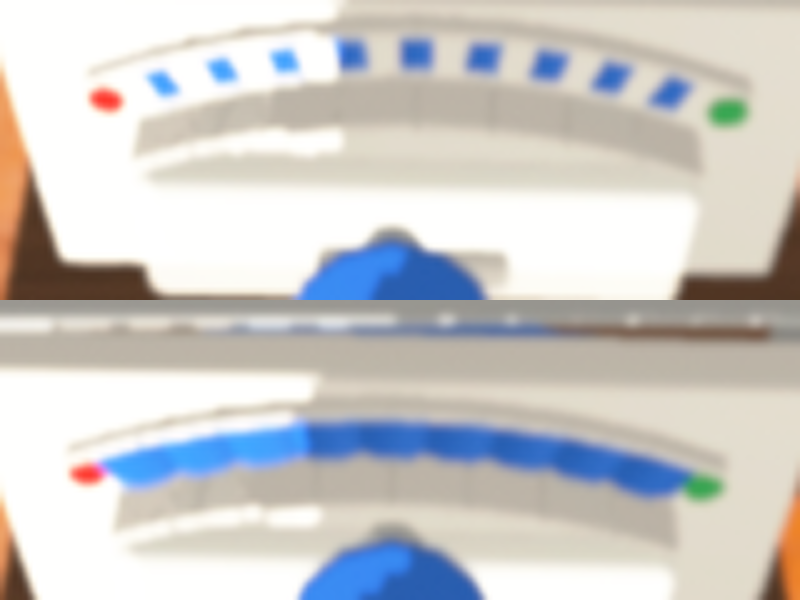

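The upper half (now) shows all nine studs as small, even blue patches flush with the channel, against standing domes in the lower half (before). The flange sits where it did, so there was no slip. Now I'll return the stylus.

Run:
```python
from h import *
print(row(tool(-3),[406.5,225.5,205]).round(2))
```

```text
[ -1.21  36.    -3.83 113.44 364.84 -90.82]
```

Call:
move_arm(plan=[[[-0.1,4,-0.4,14,40,-12,0],[-0.3,9,-0.9,27,84,-22,0],[-0.5,15,-1.5,40,128,-32,0],[-0.7,21,-2.2,54,172,-43,0],[-0.9,27,-2.8,67,216,-54,0],[-1.1,32,-3.4,81,260,-65,0],[-1.2,36,-3.8,94,303,-76,0],[-1.2,36,-3.8,106,340,-85,0],[-1.2,36,-3.8,113.4,364.8,-90.8,0],[-1.2,36,-3.8,113.4,364.8,-90.8,0],[-1.2,36,-3.8,113.4,364.8,-90.8,0],[-1.2,36,-3.8,113.4,364.8,-90.8,0],[-1.2,36,-3.8,113.4,364.8,-90.8,0]]])

```text
time_s: 16.35
tool_pos: [407.0, 224.5, 204.9]
orientation: [-0.0, 0.027, 1.0, -0.0]
contact_force: [0.3, -0.1, -0.6]
opening: 12.8
grasp_force: 78.5
```

Run:
```python
from h import *
done([-1.2,36,-3.8,113.4,364.8,-90.8])
print(row(tool(-3),[406.5,225.5,75]).round(2))
```

```text
cmd [406.5 225.5 205. ] meas [407.  224.5 204.9] ang [0.01 0.02 0.1 ] F [ 0.3 -0.1 -0.6] M [0.03 0.   0.  ] t 16.35 open 12.782442216451889 78.45522880554199
[ 0.0000e+00 -0.0000e+00 -3.0000e-02  4.0000e-02  4.0000e-02  1.3001e+02]
```

Call:
move_arm(plan=[[[0,0,0,0,0,30,0],[0,0,0,0,0,60,0],[0,0,0,0,0,75,0],[0,0,0,0,0,85,0],[0,0,0,0,0,95,0],[0,0,0,0,0,105,0],[0,0,0,0,0,115,0],[0,0,0,0,0,122,0],[0,0,0,0,0,127,0],[0,0,0,0,0,128,0],[0,0,0,0,0,129,0],[0,0,0,0,0,129,0],[0,0,0,0,0,129,0]]])

```text
time_s: 17.65
tool_pos: [406.7, 225.5, 76.3]
orientation: [0.0, 0.026, 1.0, 0.0]
contact_force: [-0.1, -0.2, -1.5]
opening: 12.5
grasp_force: 78.5
```

Call:
move_arm(plan=[[[0,0,0,0,0,0.5,0],[0,0,0,0,0,1,0],[0,0,0,0,0,1,0],[0,0,0,0,0,1,0]]])

```text
time_s: 18.05
tool_pos: [406.8, 225.6, 75.5]
orientation: [0.0, 0.026, 1.0, 0.0]
contact_force: [0.0, 0.2, 5.0]
opening: 12.6
grasp_force: 79.4
```

Seated, with a 5 N touch. I'll release it and lift clear.

Call:
move_arm(plan=[[[0,0,0,0,0,0,0.25],[0,0,0,0,0,0,0.4],[0,0,0,0,0,0,0.6],[0,0,0,0,0,0,1],[0,0,0,0,0,0,1],[0,0,0,0,0,0,1],[0,0,0,0,0,0,1],[0,0,0,0,0,0,1],[0,0,0,0,0,-10,1],[0,0,0,0,0,-30,1],[0,0,0,0,0,-60,1],[0,0,0,0,0,-100,1],[0,0,0,0,0,-130,1],[0,0,0,0,0,-130,1],[0,0,0,0,0,-130,1]]], grip_force=20)

```text
time_s: 19.55
tool_pos: [406.4, 225.5, 205.5]
orientation: [0.001, 0.026, 1.0, 0.0]
contact_force: [0.4, -0.4, -0.2]
opening: 85.2
grasp_force: 0.0
```

Run:
```python
from h import *
a=get_image("wrist")[:,:,::-1];s=get_image("scene")[:,:,::-1]
cv2.imwrite("pics/e.png",np.vstack([cv2.resize(a[110:260,80:480],(800,300),interpolation=2),cv2.resize(s[150:300,120:520],(800,300),interpolation=2)]))
```

```text
(no output)
```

View pics/e.png

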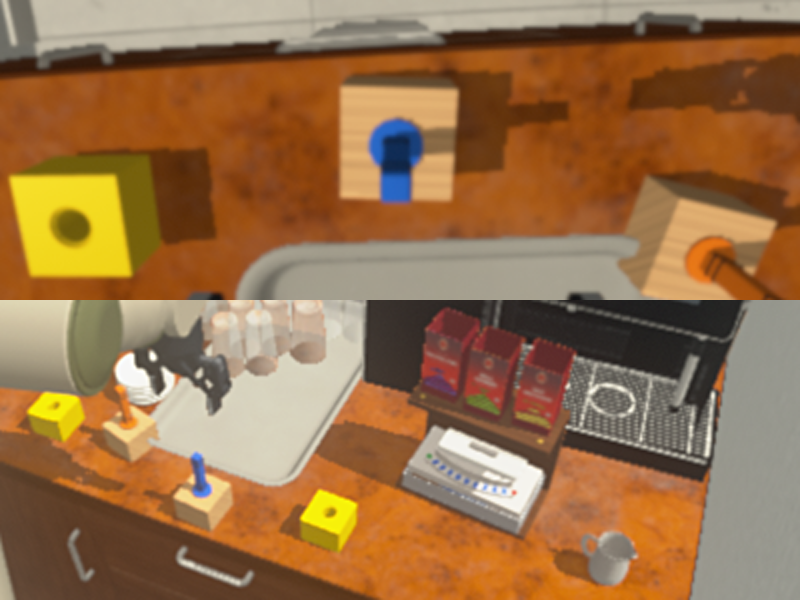

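The stylus stands upright in its wooden holder at (397,145) above and (200,478) below. The studs are closed, and the orange tool, tea boxes, jug and saucers look unmoved. Signing off.

```bash
python3 -c "
from bench import order
print(order.sign_off())"
```

```text
the job is handed in; nothing more can be done
None
```

The job is handed in: all nine studs look fully home after one pass of about 2.5 cm/s (up to about 11 N). The stylus is back upright in its holder and released, but before the pass its tip also pressed briefly (about 5–7 N) on what I took to be the channel's rear lip while I was finding the seam.

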